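# Set the address switches of a bin-rack light box

### The arm

A 6-joint arm with a two-finger parallel gripper is mounted at the origin on the work surface. World frame = base frame: x ahead of the robot, y to its left, z up, the work surface at z = 0. Lengths are in m, angles in rad, forces in N, time in s.
With the tool pointing down it reaches from about 0.3 to 0.775 m from the base axis. Payload 14.6 kg.
Tool frame: the origin (TCP) lies at the very end of the fingers, on their centre line; the grasp point (between the pads) lies 19 mm behind it; z points along the fingers, y is the line along which they close (so a half turn about z gives the same grasp; the last joint's range is limited). The gripper opens to 94 mm and grips with 3 to 60 N. Pads are 16 mm wide; open, the fingers measure 119 mm over their backs; the gripper's body (75 mm by 177 mm) begins 78 mm behind the grasp point.
Start: joints at [1.091, 0.3, 1.521, -0, 1.321, -0.067], TCP at [0.221, 0.504, 0.182] pointing down, gripper open.
Joint ranges: [-3.03, 3.03], [-0.79, 2.21], [0.23, 2.52], [-1.04, 4.18], [0, 3.07], [-2.55, 2.55]. Speed limits (rad/s): [2.22, 2.22, 2.57, 3.14, 3.14, 3.14].

### API

Orientations are given as [roll, pitch, yaw] about the fixed x, y, z axes, in that order (R = Rz(yaw) Ry(pitch) Rx(roll)).
In Python, from station import ctrl gives the robot as it stands.
- The arm moves only by the tool move_arm, never from a script. Its argument "increments" is a list of rows, each a list of 7 numbers: the opening, from 0 (shut) to 1 (fully open), then the shift along the tool's x, y, z in units of 50 mm (1.0 is 50 mm), then the turn, a rotation vector about the tool's x, y, z in rad. In form: [[claw, tx, ty, tz, rx, ry, rz], ...]. A call has 1 to 20 rows; each row shifts and turns the commanded pose from where the row before left it, along the tool's axes as they then stand; what a row does not reach is not made up. A row lasts 1/10 s, in which the tool goes at most 50 mm and 8.59 degrees, less where a joint would pass 70% of its speed; a pose out of reach is approached as far as the arm can. A call is refused whole if a number of a shift passes 1 or a number of a turn 0.15, either way. A call with a gripper value outside its range is refused whole. The fingers move at their own pace and stop on an object; "force" is the grip in N (left out, the last holds). Time passes only in rows, so rows that do not move let the fingers close. It gives the time, the measured TCP pose, the force, the opening and the grip force at its end, in the units of the state.
- ctrl.get_obs(): the state, without advancing time (a new reading comes with each control period).
- ctrl.camera(name): name is "scene" or "top" or "wrist"; returns a dict with "color" (384x512x3 uint8, blue, green, red), "K" (3x3 intrinsics, pixels), "distortion" ([k1, k2, p1, p2, k3] as OpenCV has them; the pictures are not rectified), "pose" (4x4, takes a point from camera to world coordinates); the wrist camera has in their place "tool_from_camera" (4x4, takes a point from camera to tool coordinates, whose origin is the TCP and whose axes are the flange's). Camera axes: x right, y down, z forward; pixel columns grow to the right and rows downward; lengths in m; the calibration is good to about 2 mm. A picture is of the moment at which its call begins: read the wrist's pose just before it. There is no depth.
- ctrl.hand_in(): hands the job in; it is judged then, once.
Trained networks look in a picture, given as the dict that the camera call returned (one of the last four; its "shot" number tells which), for a name from the list of things; names that differ only in an ending like _2 or _b are one class to them, and where a whole thing is asked for, a point or a joint stands for the part that bears it (a point fixed in the world has none). Each returns a list of dicts, best first, with "conf" (0 to 1); they miss things now and then, are a little off and sometimes report something else, mostly with a low value. They report only what shows in the picture. A call takes as long as a camera call.
- ctrl.cut_out(name, picture): "mask" (384x512 bool, what is visible of it) and "centre" ([row, column] in pixels, amid what is visible of it).
The state is a dict: "time_s": time; "qpos": joint angles; "joint_vel": joint speeds; "tau": joint torques, N m; "ee_pos": TCP position; "eef_rot": TCP orientation; "force": force on the tool from outside, world axes, zero at the start; "moment": the same for the moment, N m; "grip_width": finger opening in m; "grip_force": force on a finger pad.
Only numpy, scipy, OpenCV 4.12 (cv2) and the standard library are available. Lean on these libraries where they do the work, as an engineer would, in place of code of your own. Each camera call takes 0.05 s, during which the arm holds its last target. There are 200 camera calls.

### The job

Set the address of the grey bin-light switch box on the packing bench: of its three toggle switches, the outer two must be on and the middle one off. A switch is on when its lever is thrown towards the row of small round pilot lamps and off when thrown the other way, towards the white paper tags; some may already be right.

Things in the scene. Friction and masses are not known exactly. Their poses are not given: they have to be found in the camera images.
- switch_box: Grey box fixed to the bench, 160 (x) x 190 (y) x 60 mm high. Origin: centre of its underside, z up. On its flat top: three round pilot lamps (5 mm high) along the +x edge, white paper tags along the -x edge, between them three steel levers in a row along y, 45 mm apart, swinging in the box's x-z plane. Lever tips stand at x = -24 mm (off) or +24 mm (on), 110 mm above the bench.
- switch_a (a joint): Outer switch at the box's +y end, pivot at (0, 45, 60) mm in the box frame: steel lever 12 mm wide (y), 8 mm thick, with an 18 mm ball end, 55 mm from pivot to tip. Radians: 0 = off, leaning 0.45 towards the box's -x edge (tags); 0.9 = on, leaning 0.45 towards +x (lamps). It moves lightly (under 2 N); pushed past upright (0.45) it drops by its own weight to the other end and stays.
- switch_b (a joint): Middle switch, pivot at (0, 0, 60) mm in the box frame: steel lever 12 mm wide (y), 8 mm thick, with an 18 mm ball end, 55 mm from pivot to tip. Radians: 0 = off, leaning 0.45 towards the box's -x edge (tags); 0.9 = on, leaning 0.45 towards +x (lamps). It moves lightly (under 2 N); pushed past upright (0.45) it drops by its own weight to the other end and stays.
- switch_c (a joint): Outer switch at the box's -y end, pivot at (0, -45, 60) mm in the box frame: steel lever 12 mm wide (y), 8 mm thick, with an 18 mm ball end, 55 mm from pivot to tip. Radians: 0 = off, leaning 0.45 towards the box's -x edge (tags); 0.9 = on, leaning 0.45 towards +x (lamps). It moves lightly (under 2 N); pushed past upright (0.45) it drops by its own weight to the other end and stays.

How it is judged:
At the end, for the whole second after the job is handed in: Both outer switches are on (lever value above 0.7 of 0.9 rad) and the middle one is off (below 0.2 rad) (value of joint each of switch_a, switch_c above 0.7 rad and value of joint switch_b below 0.2 rad); the robot touches nothing.
It also fails if it takes over 40 s, if anything falls off the work surface, if the arm or the gripper's body presses on something with over 40 N, if the wrist force passes 120 N, or if a joint passes its speed limit or range.

## Working session

There is one attempt and no reset: what is moved stays moved. The work goes in short steps, Python scripts to look and compute and a tool call to move; the robot and the scene stay as the last step left them, time stands still between calls to the robot, and variables do not carry over. Pictures are saved under pics/ and viewed, at most 10 in all, crops included, and the job is handed in when it is done.

Besides the shell and the picture viewer there is one more tool, called after "Emit:" as name(argument=value, ...) on one line, values as JSON. move_arm: Moves the arm, as the interface text tells. Its arguments: {"type":"object","properties":{"increments":{"type":"array","items":{"type":"array","items":{"type":"number"}}},"force":{"type":"number"}},"required":["increments"]}

```bash
mkdir -p pics; python3 - <<'E'
from station import ctrl
import cv2,numpy as np
o=ctrl.get_obs();print(o['time_s'],o['ee_pos'],o['eef_rot'],o['grip_width'])
ims=[]
for n in ['scene','top']:
    p=ctrl.camera(n);cv2.imwrite(f'pics/{n}.png',p['color'])
    print(n,np.round(p['K'],1).tolist(),p['distortion'],np.round(p['pose'],3).tolist())
    for t in ['switch_box','switch_a']:
        for d in ctrl.cut_out(t,p): print(t,d['conf'],d['centre'],d['mask'].sum())
E
```

```text
0.0 [0.22050716 0.50355568 0.18149398] [-3.14045723e+00 -9.56530215e-05  2.72879693e+00] 0.09423435783324459
scene [[389.1, 0.0, 249.9], [0.0, 389.1, 188.5], [0.0, 0.0, 1.0]] [0.0157239 0.        0.        0.        0.       ] [[-0.673, 0.406, -0.618, 0.973], [0.739, 0.373, -0.561, 0.428], [0.002, -0.834, -0.551, 0.412], [0.0, 0.0, 0.0, 1.0]]
switch_box 0.77 [200.4, 292.7] 9779
switch_a 0.76 [171.4, 263.2] 175
switch_a 0.63 [161.4, 289.9] 184
switch_a 0.59 [166.5, 317.7] 259
top [[403.7, 0.0, 252.1], [0.0, 403.7, 182.6], [0.0, 0.0, 1.0]] [-0.09040985  0.          0.          0.          0.        ] [[-0.023, -0.984, 0.177, 0.437], [-0.999, 0.028, 0.027, 0.043], [-0.032, -0.176, -0.984, 0.718], [0.0, 0.0, 0.0, 1.0]]
switch_box 0.85 [213.5, 227.1] 11846
switch_a 0.71 [231.7, 214.6] 150
switch_a 0.53 [177.2, 237.6] 187
```

View pics/scene.png

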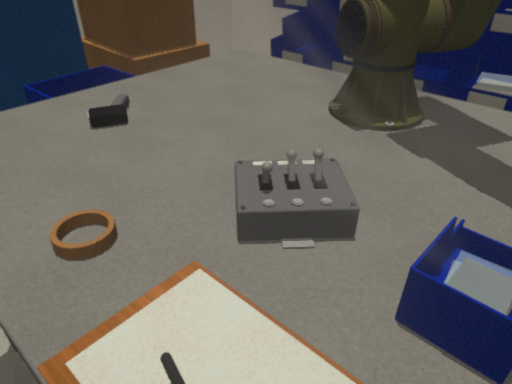

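View pics/top.png

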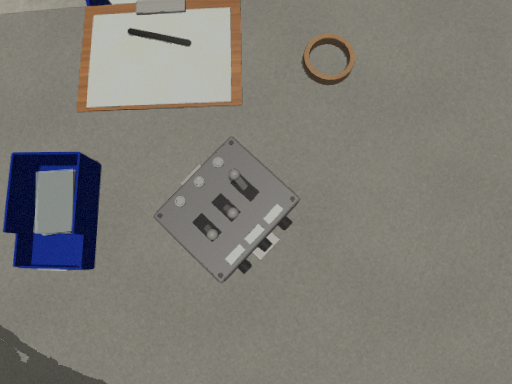

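The top view shows the lamps up and to the left at (218,161), (199,181) and (180,201). The tags are down and to the right. Lever tips are at (235,175), (232,213) and (212,234). I'll fit the box from its top corners and compare the predicted tips with these.

```bash
cat > h.py <<'E'
import numpy as np,cv2
def ray(px,p,z):
    u=cv2.undistortPoints(np.float64(px).reshape(-1,1,2),p['K'],np.float64(p['distortion'])).reshape(-1,2)
    T=p['pose'];d=np.c_[u,np.ones(len(u))]@T[:3,:3].T
    return T[:3,3]+d*((z-T[2,3])/d[:,2])[:,None]
def proj(P,p):
    Ti=np.linalg.inv(p['pose']);return cv2.projectPoints(np.float64(P),cv2.Rodrigues(Ti[:3,:3])[0],Ti[:3,3],p['K'],np.float64(p['distortion']))[0].reshape(-1,2)
E
python3 - <<'E'
from station import ctrl
from h import *
p=ctrl.camera('top');s=ctrl.camera('scene')
# corners: (+x,-y),(-x,-y),(-x,+y),(+x,+y)
W=ray([(231,137),(299,199),(222,282),(155,215)],p,.06)
print(W.round(3),[np.linalg.norm(W[i]-W[i-1]).round(3) for i in range(4)])
B=np.array([(80,-95),(-80,-95),(-80,95),(80,95)])/1000.
c=W[:,:2].mean(0);M=(W[:,:2]-c).T@B
yaw=np.arctan2(M[1,0]-M[0,1],M[0,0]+M[1,1]);R=np.array([[np.cos(yaw),-np.sin(yaw)],[np.sin(yaw),np.cos(yaw)]])
print('c',c,'yaw',yaw,'resid',(W[:,:2]-c-B@R.T).round(4))
for n,y in zip('abc',(.045,0,-.045)):
  for x in (-.024,.024):
    P=np.r_[c+R@[x,y],.108]; print(n,x,P.round(3),proj(P[None],p).round(0),proj(P[None],s).round(0))
o=ctrl.get_obs();tp=c+R@[-.055,.045];d=tp-o['ee_pos'][:2]
print('prepush',tp,'dir',R[:,0])
from scipy.spatial.transform import Rotation as Ro
print(Ro.from_euler('xyz',o['eef_rot']).as_matrix().round(3), 'tool shift',Ro.from_euler('xyz',o['eef_rot']).inv().apply(np.r_[d,0]), 'pushdir tool',Ro.from_euler('xyz',o['eef_rot']).inv().apply(np.r_[R[:,0],0]))
E
```

```text
[[ 0.635  0.096  0.06 ]
 [ 0.526 -0.015  0.06 ]
 [ 0.396  0.113  0.06 ]
 [ 0.506  0.224  0.06 ]] [np.float64(0.182), np.float64(0.155), np.float64(0.183), np.float64(0.156)]
c [0.51562843 0.1044202 ] yaw 0.7910335279991119 resid [[-0.0043  0.0011]
 [-0.0008  0.0045]
 [ 0.0037 -0.001 ]
 [ 0.0014 -0.0046]]
a -0.024 [0.467 0.119 0.108] [[214. 236.]] [[316. 148.]]
a 0.024 [0.501 0.153 0.108] [[192. 214.]] [[322. 162.]]
b -0.024 [0.499 0.087 0.108] [[235. 214.]] [[290. 149.]]
b 0.024 [0.533 0.121 0.108] [[212. 193.]] [[294. 163.]]
c -0.024 [0.531 0.056 0.108] [[255. 193.]] [[263. 149.]]
c 0.024 [0.565 0.09  0.108] [[233. 172.]] [[265. 164.]]
prepush [0.44495872 0.09695076] dir [0.70311077 0.71108034]
[[-0.916  0.401 -0.   ]
 [ 0.401  0.916 -0.   ]
 [ 0.    -0.    -1.   ]] tool shift [-3.68690204e-01 -2.82645304e-01  4.82394804e-05] pushdir tool [-3.58803955e-01  9.33412922e-01 -1.94936742e-04]
```

The predicted pixels match to within about 3 px: a is off, b is off and c is on, so only switch_a needs throwing. I'll close the gripper, turn it by 0.367 rad so that tool +y is the box's +x, and go to the tag side of lever a while staying high.

Emit:
move_arm(increments=[[0,0,0,0,0,0,0.122],[0,0,0,0,0,0,0.122],[0,0,0,0,0,0,0.123],[0,-0.594,-0.175,0,0,0,0],[0,-0.594,-0.175,0,0,0,0],[0,-0.594,-0.175,0,0,0,0],[0,-0.594,-0.175,0,0,0,0],[0,-0.594,-0.175,0,0,0,0],[0,-0.594,-0.175,0,0,0,0],[0,-0.594,-0.175,0,0,0,0],[0,-0.594,-0.175,0,0,0,0],[0,-0.594,-0.175,0,0,0,0],[0,-0.594,-0.175,0,0,0,0],[0,-0.594,-0.175,0,0,0,0],[0,-0.594,-0.175,0,0,0,0],[0,-0.594,-0.175,0,0,0,0],[0,-0.594,-0.175,0,0,0,0],[0,-0.594,-0.175,0,0,0,0],[0,0,0,0,0,0,0]])

```text
time_s: 2.3
ee_pos: [0.4462, 0.0949, 0.182]
eef_rot: [-3.141, 0.0, 2.359]
force: [-0.2, -0.2, -0.4]
grip_width: 0.0003
grip_force: 0.0
```

```bash
python3 - <<'E'
from station import ctrl
from h import *
from scipy.spatial.transform import Rotation as Ro
o=ctrl.get_obs();print(o['time_s'],o['ee_pos'],o['eef_rot'],o['grip_width'],o['force'])
c=np.array([.5156,.1044]);yaw=.791;R=np.array([[np.cos(yaw),-np.sin(yaw)],[np.sin(yaw),np.cos(yaw)]])
print('box frame',R.T@(o['ee_pos'][:2]-c))
print(Ro.from_euler('xyz',o['eef_rot']).as_matrix().round(3))
p=ctrl.camera('wrist');im=p['color'].copy()
T=np.eye(4);T[:3,:3]=Ro.from_euler('xyz',o['eef_rot']).as_matrix();T[:3,3]=o['ee_pos'];p['pose']=T@p['tool_from_camera']
for y in (.045,0,-.045):
  for x,col in ((-.024,(0,0,255)),(.024,(0,255,0))):
    q=proj(np.r_[c+R@[x,y],.104][None],p)[0]; print(y,x,q.round(0)); cv2.circle(im,tuple(int(v) for v in q),4,col,1)
cv2.imwrite('pics/w1.png',im)
E
```

```text
2.3 [0.44618122 0.0949214  0.18197707] [-3.14142806e+00  3.37907338e-04  2.35888024e+00] 0.00026693354920937786 [-0.17244731 -0.17140111 -0.40191224]
box frame [-0.05555057  0.04269596]
[[-0.709  0.705  0.   ]
 [ 0.705  0.709 -0.   ]
 [-0.    -0.    -1.   ]]
0.045 -0.024 [291. 193.]
0.045 0.024 [344. 192.]
0 -0.024 [290. 239.]
0 0.024 [341. 239.]
-0.045 -0.024 [289. 283.]
-0.045 0.024 [338. 282.]
```

View pics/w1.png

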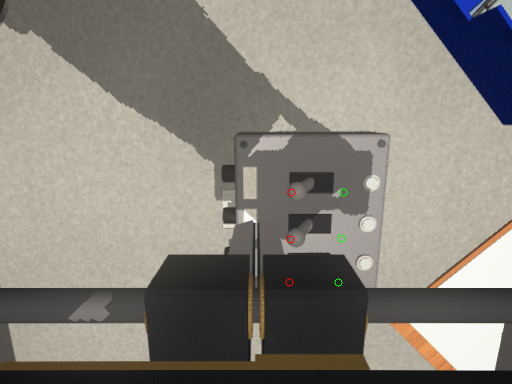

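In the wrist view, levers a (297,190) and b (297,237) both lean left towards the tags, so both are off. The lamps are on the right at (373,183), and the fit is good to about 5 mm. I'll go down behind lever a, push it past upright, back off and rise.

Emit:
move_arm(increments=[[0,0,0,0.44,0,0,0],[0,0,0,0.44,0,0,0],[0,0,0,0.44,0,0,0],[0,0,0,0.44,0,0,0],[0,0,0,0,0,0,0],[0,0,0.15,0,0,0,0],[0,0,0.15,0,0,0,0],[0,0,0.15,0,0,0,0],[0,0,0.15,0,0,0,0],[0,0,0.15,0,0,0,0],[0,0,0.15,0,0,0,0],[0,0,0.15,0,0,0,0],[0,0,0,0,0,0,0]])

```text
time_s: 3.65
ee_pos: [0.4825, 0.1351, 0.094]
eef_rot: [3.142, -0.0, 2.362]
force: [0.1, -0.0, -0.1]
grip_width: 0.0006
grip_force: 0.0
```

Emit:
move_arm(increments=[[0,0,-0.3,0,0,0,0],[0,0,-0.3,0,0,0,0],[0,0,0,-0.6,0,0,0],[0,0,0,-0.6,0,0,0],[0,0,0,-0.6,0,0,0],[0,0,-0.6,0,0,0,0],[0,0,-0.6,0,0,0,0],[0,0,-0.6,0,0,0,0],[0,0,-0.6,0,0,0,0],[0,0,0,0,0,0,0]])

```text
time_s: 4.65
ee_pos: [0.3751, 0.0265, 0.1842]
eef_rot: [3.142, 0.001, 2.36]
force: [-0.0, 0.6, 0.3]
grip_width: 0.0006
grip_force: 0.0
```

```bash
python3 - <<'E'
from station import ctrl
import cv2,numpy as np
ims=[]
for n in ['scene','top']:
    p=ctrl.camera(n)
    print(n,[(d['conf'],d['centre']) for d in ctrl.cut_out('switch_a',p)])
    im=p['color'][120:310,140:360]; ims.append(cv2.resize(im,None,fx=1.8,fy=1.8))
cv2.imwrite('pics/after.png',np.hstack(ims))
E
```

```text
scene [(0.83, [165.2, 289.3]), (0.74, [169.8, 263.3]), (0.72, [165.8, 317.7])]
top [(0.65, [176.9, 237.4]), (0.61, [231.5, 213.2]), (0.55, [210.3, 230.4])]
```

View pics/after.png

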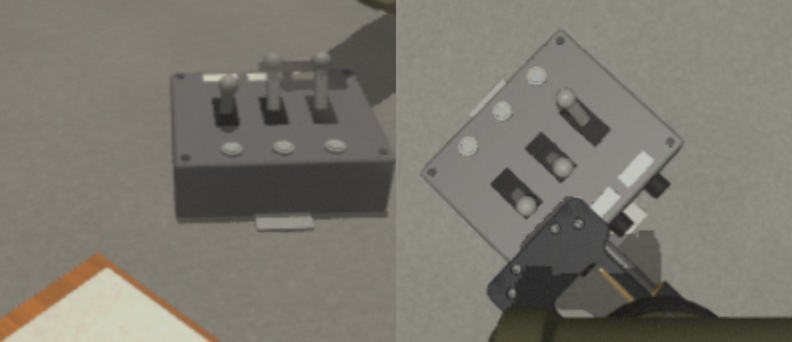

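Lever a is still leaning to the tags at (525,205) in the right-hand crop; it fell back because the fingertips are thinner than I assumed. I'll repeat the push, go further, and look while the finger is still in contact.

Emit:
move_arm(increments=[[0,0,0.48,0,0,0,0],[0,0,0.48,0,0,0,0],[0,0,0.48,0,0,0,0],[0,0,0.48,0,0,0,0],[0,0,0,0.45,0,0,0],[0,0,0,0.45,0,0,0],[0,0,0,0.45,0,0,0],[0,0,0,0.45,0,0,0],[0,0,0.17,0,0,0,0],[0,0,0.17,0,0,0,0],[0,0,0.17,0,0,0,0],[0,0,0.17,0,0,0,0],[0,0,0.17,0,0,0,0],[0,0,0.17,0,0,0,0],[0,0,0.17,0,0,0,0],[0,0,0.17,0,0,0,0],[0,0,0,0,0,0,0]])

```text
time_s: 6.55
ee_pos: [0.4925, 0.1451, 0.094]
eef_rot: [3.141, 0.0, 2.362]
force: [0.7, 0.4, 0.1]
grip_width: 0.0004
grip_force: 0.0
```

```bash
python3 - <<'E'
from station import ctrl
import cv2,numpy as np
ims=[]
for n in ['scene','top']:
    p=ctrl.camera(n)
    im=p['color'][120:310,140:360]; ims.append(cv2.resize(im,None,fx=1.8,fy=1.8))
cv2.imwrite('pics/push2.png',np.hstack(ims))
E
```

```text
(no output)
```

View pics/push2.png

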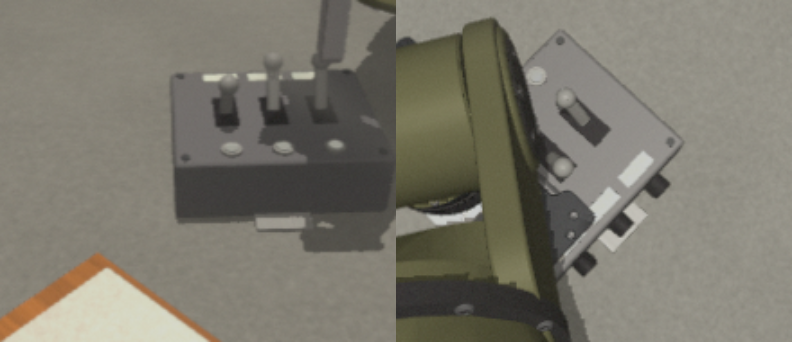

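The finger, with its end at crop (333,60), seems to be in front of lever a's ball, so the lever may not have been carried. I'll zoom in and overlay the projected TCP and lever.

```bash
python3 - <<'E'
from station import ctrl
from h import *
o=ctrl.get_obs();p=ctrl.camera('scene');w=ctrl.camera('wrist')
c=np.array([.5156,.1044]);yaw=.791;R=np.array([[np.cos(yaw),-np.sin(yaw)],[np.sin(yaw),np.cos(yaw)]])
print('box frame',R.T@(o['ee_pos'][:2]-c))
print('tcp px',proj(o['ee_pos'][None],p))
cor=[np.r_[c+R@np.array(v),.06] for v in [(.08,-.095),(-.08,-.095),(-.08,.095),(.08,.095),(0,.045),(0,0),(0,-.045)]]
im=cv2.resize(p['color'][120:250,220:370],None,fx=4,fy=4,interpolation=cv2.INTER_CUBIC)[:,:400+0] if 0 else cv2.resize(p['color'][120:250,220:370],None,fx=3,fy=3,interpolation=cv2.INTER_CUBIC)
for q,col in [(x,(0,255,0)) for x in proj(np.array(cor),p)]+[(proj(o['ee_pos'][None],p)[0],(0,0,255))]:
    print(q.round(1)); cv2.circle(im,(int((q[0]-220)*3),int((q[1]-120)*3)),3,col,1)
wi=cv2.resize(w['color'][130:330,200:400],(350,350)); im=cv2.copyMakeBorder(im,0,0,0,0,0)
out=np.zeros((390,800,3),np.uint8);out[:im.shape[0],:450]=im;out[:350,450:]=wi
cv2.imwrite('pics/z.png',out)
E
```

```text
box frame [0.01177831 0.04512688]
tcp px [[319.8935399  166.15544714]]
[234.7 210.6]
[233.  158.9]
[334.6 156.5]
[359. 207.]
[316.4 180. ]
[290.  180.7]
[263.5 181.4]
[319.9 166.2]
```

View pics/z.png

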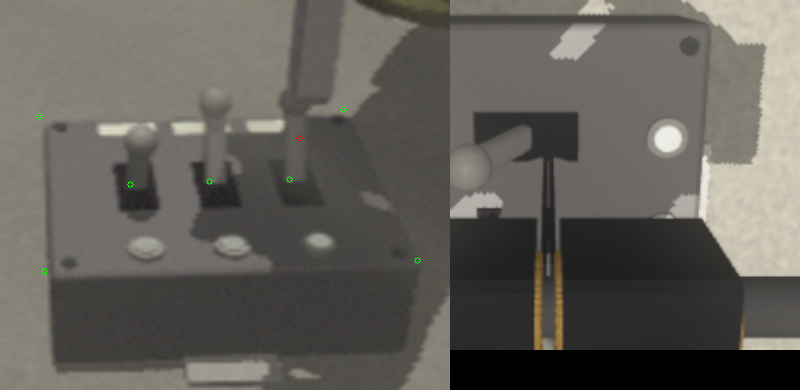

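```bash
python3 - <<'E'
from station import ctrl
from h import *
from scipy.spatial.transform import Rotation as Ro
o=ctrl.get_obs();p=ctrl.camera('scene');w=ctrl.camera('wrist')
C=w['tool_from_camera'];print(C.round(3))
T=np.eye(4);T[:3,:3]=Ro.from_euler('xyz',o['eef_rot']).as_matrix();T[:3,3]=o['ee_pos'];w['pose']=T@C
for dz in (0,-.01,-.02,-.03,-.04):
    P=(T@[0,0,dz,1])[:3][None]; print(dz,'wrist',proj(P,w).round(1),'scene',proj(P,p).round(1))
def d(px,c):
    a=ray([px],c,0.)[0]; return c['pose'][:3,3],(a-c['pose'][:3,3])/np.linalg.norm(a-c['pose'][:3,3])
a,u=d((323.3,153.3),p);b,v=d((256,218.6),w)
s=np.linalg.lstsq(np.c_[u,-v],b-a,rcond=None)[0];print(a+s[0]*u,b+s[1]*v,o['ee_pos'])
# ball in wrist, at z=.105
print('ball',ray([(200+18*200/350,130+165*200/350)],w,.105))
E
```

```text
[[-0.002 -0.972 -0.235  0.067]
 [ 1.    -0.002  0.001 -0.001]
 [-0.001 -0.235  0.972 -0.202]
 [ 0.     0.     0.     1.   ]]
0 wrist [[256.8 222.6]] scene [[319.8 166. ]]
-0.01 wrist [[256.9 227.5]] scene [[320.5 160.6]]
-0.02 wrist [[256.9 233. ]] scene [[321.1 155.2]]
-0.03 wrist [[257.  239.1]] scene [[321.8 149.6]]
-0.04 wrist [[257.1 245.8]] scene [[322.4 143.9]]
[0.48687353 0.14504389 0.11570198] [0.48478008 0.15039186 0.11402129] [0.49171876 0.14431369 0.09401119]
ball [[0.46908178 0.1251205  0.105     ]]
```

The two views together put the closed fingertips about 20 mm higher than the reported TCP, at z ≈ 0.115, so they passed over the ball. I'll go up, back off, come down 20 mm lower (TCP 0.074, still clear of the box top either way) and push again.

Emit:
move_arm(increments=[[0,0,0,-0.4,0,0,0],[0,0,0,-0.4,0,0,0],[0,0,-0.47,0,0,0,0],[0,0,-0.47,0,0,0,0],[0,0,-0.46,0,0,0,0],[0,0,0,0.4,0,0,0],[0,0,0,0.4,0,0,0],[0,0,0,0.4,0,0,0],[0,0,0,0,0,0,0],[0,0,0.17,0,0,0,0],[0,0,0.17,0,0,0,0],[0,0,0.17,0,0,0,0],[0,0,0.17,0,0,0,0],[0,0,0.17,0,0,0,0],[0,0,0.17,0,0,0,0],[0,0,0.17,0,0,0,0],[0,0,0.17,0,0,0,0],[0,0,0,0,0,0,0]])

```text
time_s: 8.65
ee_pos: [0.4869, 0.1396, 0.0737]
eef_rot: [-3.127, -0.002, 2.363]
force: [-33.0, -35.3, 29.5]
grip_width: 0.0004
grip_force: 27.4
```

```bash
python3 - <<'E'
from station import ctrl
from h import *
p=ctrl.camera('scene');w=ctrl.camera('wrist')
out=np.zeros((390,800,3),np.uint8)
out[:,:450]=cv2.resize(p['color'][120:250,220:370],(450,390),interpolation=cv2.INTER_CUBIC)
out[:350,450:]=cv2.resize(w['color'][130:330,200:400],(350,350))
cv2.imwrite('pics/z2.png',out)
E
```

```text
(no output)
```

View pics/z2.png

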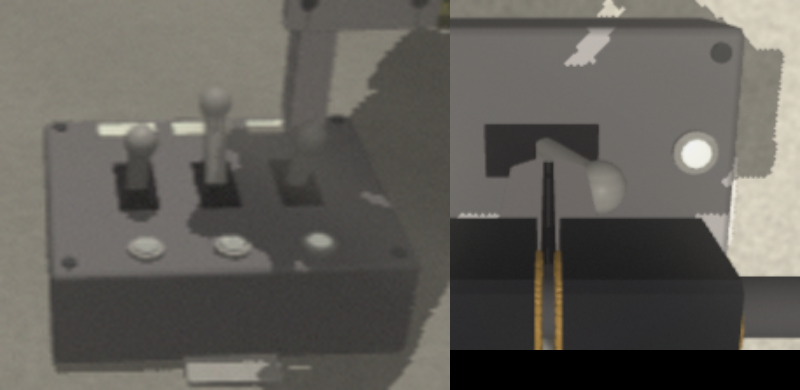

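Lever a is now over to the lamp side, with its ball at (605,185) in the wrist view, and the finger is pressing it against its stop with about 48 N. I'll back off straight away, then rise clear.

Emit:
move_arm(increments=[[0,0,-0.2,0,0,0,0],[0,0,-0.3,0,0,0,0],[0,0,-0.3,0,0,0,0],[0,0,-0.3,0,0,0,0],[0,0,0,-0.6,0,0,0],[0,0,0,-0.6,0,0,0],[0,0,0,-0.6,0,0,0],[0,0,0,-0.6,0,0,0],[0,0,-0.6,0,0,0,0],[0,0,-0.6,0,0,0,0],[0,0,-0.6,0,0,0,0],[0,0,0,0,0,0,0],[0,0,0,0,0,0,0]])

```text
time_s: 10.05
ee_pos: [0.3891, 0.0401, 0.1944]
eef_rot: [3.141, 0.0, 2.361]
force: [0.7, 0.3, -0.1]
grip_width: 0.0005
grip_force: 0.0
```

```bash
python3 - <<'E'
from station import ctrl
from h import *
p=ctrl.camera('scene');w=ctrl.camera('top')
out=np.zeros((390,800,3),np.uint8)
out[:,:450]=cv2.resize(p['color'][120:250,220:370],(450,390),interpolation=cv2.INTER_CUBIC)
out[:350,450:]=cv2.resize(w['color'][120:300,140:320],(350,350))
cv2.imwrite('pics/z3.png',out)
E
```

```text
(no output)
```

View pics/z3.png

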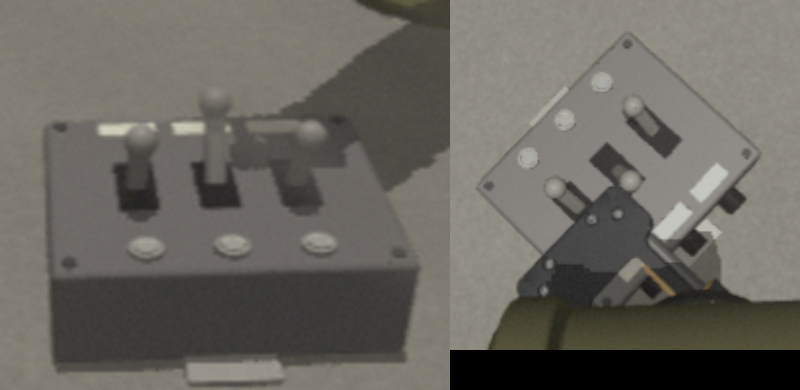

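Both outer levers now lean to the lamps, with tips at (633,105) and (553,187) in the top crop. The middle one, at (628,181), leans to the tags. The arm is clear, so I'm handing in.

```bash
python3 -c "
from station import ctrl
print(ctrl.hand_in())"
```

```text
the job is handed in; nothing more can be done
None
```

The job is handed in with both outer switches on, the middle one off and the arm clear of the box at about 10 s; the third push threw switch_a, briefly reaching about 57 N at the wrist and 27 N on a finger pad against its stop, and no verdict was returned.

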